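# Find the mounting plate that drops over the fixture's dowels

## Task

One of the two mounting plates in the rack fits the three dowels of the drilling fixture; find out which by trying it on (change your grip on the sloping stand) and leave it fully down over the dowels, flat on the fixture with its handle up. Leave the other plate on the bench, the stand or the rack, well clear of the fixture. The plates mark easily, so handle them gently (grip them with 50 N at most), and leave the loose tools and the bottle where they are.

Things in the scene. Friction and masses are not known exactly. Their poses are not given: they have to be found in the camera images.
- plate_red: Aluminium plate 110 x 80 x 8 mm, 0.22 kg, with a red bar handle. Origin: centre of its flat back. x along the length, z along the width (up while it stands in its rack slot), -y out of the front; plate fills y -8 to 0. Three 13 mm through holes: x = -40 and +40, z = +22; third at x = -22, z = -22. It fits the fixture handle up, its x along the fixture's x, its z along the fixture's y.
- plate_blue: Aluminium plate 110 x 80 x 8 mm, 0.22 kg, with a blue bar handle. Origin: centre of its flat back. x along the length, z along the width (up while it stands in its rack slot), -y out of the front; plate fills y -8 to 0. Three 13 mm through holes: x = -40 and +40, z = +22; third at x = +22, z = -22. It fits the fixture handle up, its x along the fixture's x, its z along the fixture's y.
- plate_red_handle (a point): Middle of the red bar handle on the plate's front (plate frame 0, -24, 0 mm). The bar fills y from -40 to -8 mm, is 52 mm long along x and 12 mm thick along z.
- plate_blue_handle (a point): Middle of the blue bar handle on the plate's front (plate frame 0, -24, 0 mm). The bar fills y from -40 to -8 mm, is 52 mm long along x and 12 mm thick along z.
- plate_rack: Fixed grey rack, base 124 x 146 x 6 mm, origin centre of underside. Two 10 mm wide slots along its x, at y = -35 and +35 mm; slot floor 6 mm up, slot walls 6 mm thick, tops 32 mm up. The plates stand in it on the long edge at their z = -40 mm, handles towards the rack's -y; which plate is in which slot varies.
- stand: Fixed orange and grey stand for changing the grip, base 116 x 90 x 12 mm (y -50 to +40). Origin on the underside, z up. Its face, 100 mm wide and 46 mm long, rises at 45 deg towards +y. A plate lies on it with its back on the slope, lower long edge on the ledge, x along the stand's x; its upper 34 mm project past the slope, free for a finger behind.
- stand_ledge (a point): The inner corner of the stand's ledge and slope, middle of its length (in the stand's frame 0, -30, 35 mm). The ledge, square to the slope, stands 10 mm out of it.
- fixture: Fixed dark drilling fixture, foot 150 x 60 x 14 mm, seat 112 x 82 mm, 30 mm up. Origin centre of underside, z up. 10 mm dowels with tapered tips: two at x = -40 and +40, y = +22, 20 mm over the seat; the third, 12 mm over the seat, at y = -22 and either x = -22 or +22, varying and not told (a flush black plug fills the other place).
- fixture_seat (a point): Centre of the fixture's seat face; a plate that fits has its origin here. The wrong plate goes over the two tall dowels but stays 12 mm up on the third. The bench straight in front of the fixture, between it and the robot, is clear for about 150 mm square (centre near x 0.43, y 0.06 m).
- oil_bottle: Bystander: standing bottle with a red spout, 40 x 40 x 125 mm, origin at its foot.
- tape_measure: Bystander: yellow and black tape measure, 62 x 80 x 32 mm, origin at its underside.
- sanding_block: Bystander: brown sanding block, 56 x 92 x 27 mm, origin at its underside.
- drilled_block: Bystander: pale drilled block, 36 x 50 x 26 mm, origin at its underside.
- pliers: Bystander: yellow-handled pliers, 63 x 186 x 16 mm, lying flat, origin at the underside.

How it is judged:
By the outcome, as a careful person would: the job done as asked, in the order asked, and still so for the second after the job is handed in, with the robot touching nothing.
It also fails if it takes over 72 s, if anything falls off the work surface, if the arm or the gripper's body presses on something with over 40 N, if the wrist force passes 120 N, or if a joint passes its speed limit or range.

## Robot

A 6-joint arm with a two-finger parallel gripper is mounted at the origin on a cart in front of the work surface, level with it; the furniture and walls round the work are solid. World frame = base frame: x ahead of the robot, y to its left, z up, the work surface at z = 0. Lengths are in m, angles in rad, forces in N, time in s.
With the tool pointing down it reaches from about 0.3 to 0.875 m from the base axis. Payload 4.2 kg.
Tool frame: the origin (TCP) lies on the centre line of the jaws, within the pads' length; the fingertips stand 25 mm ahead of it and the grasp point (between the pads) lies 6 mm ahead of it; z points along the fingers, y is the line along which they close (so a half turn about z gives the same grasp; the last joint's range is limited). The gripper opens to 85 mm and grips with 20 to 120 N. Pads are 22 mm wide; open, the fingers measure 114 mm over their backs; the gripper's body (76 mm by 85 mm) begins 54 mm behind the grasp point. The pads swing forward as they close: fully open they stand 13 mm farther back than shut.
Start: joints at [-1.217, 0.32, 1.565, -0, 1.257, -0.02], TCP at [0.21, -0.535, 0.256] pointing down, gripper open.
Joint ranges: [-3.11, 3.11], [-0.84, 2.01], [0.21, 2.61], [-1.34, 4.49], [0.05, 2.63], [-2.56, 2.56]. Speed limits (rad/s): [2.57, 2.57, 3.14, 3.14, 3.14, 3.14].

## Interface

Orientations are given as a unit quaternion [w, x, y, z].
In Python, from bench import get_state, grab_frame, workorder gives the robot as it stands. The module is installed in compiled form; this text tells all that it offers.
- The arm moves only by the tool step_arm, never from a script. Its argument "moves" is a list that holds one entry, the list of rows, each a list of 5 numbers: the opening in per cent of the stroke, from 0 (shut) to 100 (fully open), then the shift along the tool's x, y, z in mm, then the turn about the tool's z in degrees. In form: [[[grip, tx, ty, tz, roll], ...]]. A call has exactly 8 rows; each row shifts and turns the commanded pose from where the row before left it, along the tool's axes as they then stand; what a row does not reach is not made up. A row lasts 1/12 s, in which the tool goes at most 41.7 mm and 7.16 degrees, less where a joint would pass 70% of its speed; a pose out of reach is approached as far as the arm can. A call with a gripper value outside its range is refused whole. The fingers move at their own pace and stop on an object; "newtons" is the grip in N (left out, the last holds). Time passes only in rows, so rows that do not move let the fingers close, or fill a call up. It gives the time, the measured TCP pose, the force, the opening and the grip force at its end, in the units of the state.
- get_state(): the state, without advancing time (a new reading comes with each control period).
- grab_frame(name): name is "side" or "top"; returns a dict with "color" (400x640x3 uint8, red, green, blue), "camera_matrix" (3x3 intrinsics, pixels), "rvec" (rotation vector, rad) and "tvec" (3), from world to camera coordinates, as OpenCV has them. Camera axes: x right, y down, z forward; pixel columns grow to the right and rows downward; lengths in m; the calibration is good to about 2 mm. A picture is of the moment at which its call begins. There is no depth.
- workorder.hand_in(): hands the job in; it is judged then, once.
The state is a dict: "clock": time; "joint_positions": joint angles; "qvel": joint speeds; "joint_efforts": joint torques, N m; "tool_pos": TCP position; "ee_rot": TCP orientation; "wrist_force": force on the tool from outside, world axes, zero at the start; "wrist_torque": the same for the moment, N m; "width": opening from 0.0 (shut) to 1.0 (fully open); "finger_force": force on a finger pad.
Only numpy, scipy, OpenCV 4.12 (cv2) and the standard library are available. Lean on these libraries where they do the work, as an engineer would, in place of code of your own. Each camera call takes 0.05 s, during which the arm holds its last target. There are 200 camera calls.

## Working session

There is one attempt and no reset: what is moved stays moved. The work goes in short steps, Python scripts to look and compute and a tool call to move; the robot and the scene stay as the last step left them, time stands still between calls to the robot, and variables do not carry over. Pictures are saved under pics/ and viewed, at most 10 in all, crops included, and the job is handed in when it is done.

Besides the shell and the picture viewer there is one more tool, called after ">>>" by a JSON object that holds its "method" and its "body", one argument or row to a line. step_arm: Moves the arm, as the interface text tells. Its arguments: {"type":"object","properties":{"moves":{"type":"array"},"newtons":{"type":"number"}},"required":["moves"]}

```bash
mkdir -p pics
cat > h.py <<'E'
import numpy as np, cv2
from bench import get_state, grab_frame, workorder
def grab(n,name=None):
    f=grab_frame(n)
    if name: cv2.imwrite('pics/'+name,cv2.cvtColor(f['color'],cv2.COLOR_RGB2BGR))
    return f
def ray(f,px):
    R=cv2.Rodrigues(np.array(f['rvec'],float))[0];t=np.array(f['tvec'],float).ravel()
    d=R.T@np.linalg.inv(np.array(f['camera_matrix']))@np.array([px[0],px[1],1.0])
    return -R.T@t,d/np.linalg.norm(d)
def onz(f,px,z):
    c,d=ray(f,px);return c+d*(z-c[2])/d[2]
def tri(f1,p1,f2,p2):
    c1,d1=ray(f1,p1);c2,d2=ray(f2,p2)
    s=np.linalg.lstsq(np.stack([d1,-d2],1),c2-c1,rcond=None)[0]
    a=c1+s[0]*d1;b=c2+s[1]*d2
    return (a+b)/2,np.linalg.norm(a-b)
def proj(f,P):
    return cv2.projectPoints(np.array(P,float).reshape(-1,3),np.array(f['rvec'],float),np.array(f['tvec'],float),np.array(f['camera_matrix'],float),None)[0].reshape(-1,2)
E
python3 -c "
from h import *
np.set_printoptions(precision=3,suppress=True)
for n in ('top','side'):
    f=grab(n,n+'0.png');print(n,ray(f,(320,200)),f['camera_matrix'][0])
print(get_state())"
```

```text
top (array([ 0.33 , -0.07 ,  1.212]), array([ 0.19 ,  0.006, -0.982])) [419.371   0.    317.186]
side (array([0.518, 0.792, 0.653]), array([ 0.013, -0.821, -0.57 ])) [362.68    0.    316.536]
{'clock': 0.1, 'joint_positions': array([-1.217,  0.32 ,  1.566,  0.   ,  1.257, -0.02 ]), 'qvel': array([-0.002, -0.002, -0.003, -0.001, -0.   ,  0.001]), 'joint_efforts': array([ -0.001, -41.641, -23.47 ,  -0.   ,   0.005,   0.   ]), 'tool_pos': array([ 0.21 , -0.535,  0.256]), 'ee_rot': array([-0.001,  0.983,  0.186, -0.   ]), 'wrist_force': array([-0.287, -0.531, -0.222]), 'wrist_torque': array([0.005, 0.007, 0.048]), 'finger_force': 0.0, 'width': 0.9987763736533501}
```

View pics/top0.png

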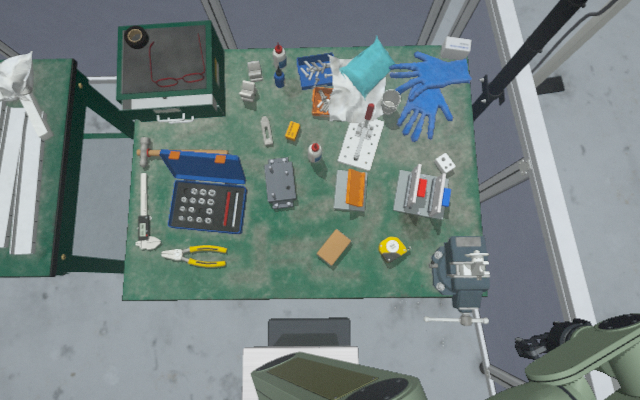

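View pics/side0.png

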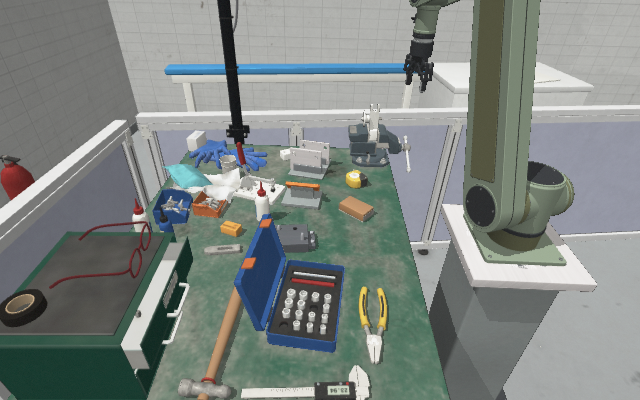

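```bash
python3 -c "
from h import *
a=cv2.imread('pics/top0.png')[145:230,260:460];b=cv2.imread('pics/side0.png')[130:255,240:370]
a=cv2.resize(a,None,fx=4,fy=4,interpolation=2)
cv2.imwrite('pics/c1.png',a)
b=cv2.resize(b,None,fx=4.6,fy=4.6,interpolation=2)
cv2.imwrite('pics/c2.png',b)
"
```

```text
(no output)
```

View pics/c1.png

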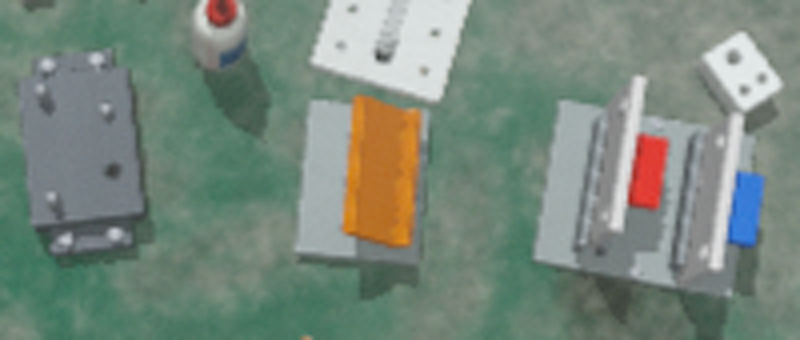

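View pics/c2.png

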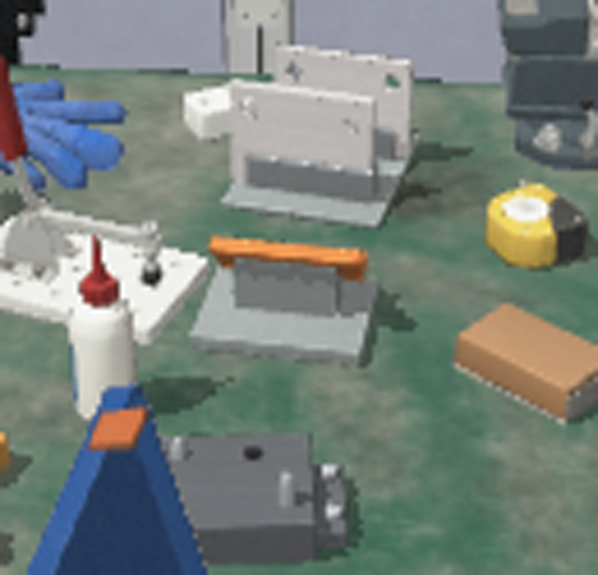

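```bash
cat > m.py <<'E'
from h import *
np.set_printoptions(precision=4,suppress=True)
f=grab('top');im=f['color'];hsv=cv2.cvtColor(im,cv2.COLOR_RGB2HSV)
def blob(m,box):
    z=np.zeros(m.shape,np.uint8);x0,y0,x1,y1=box;z[y0:y1,x0:x1]=m[y0:y1,x0:x1]*255
    z=cv2.morphologyEx(z,cv2.MORPH_CLOSE,np.ones((3,3)))
    c=max(cv2.findContours(z,0,1)[0],key=cv2.contourArea);return c
H,S,V=hsv[...,0].astype(int),hsv[...,1].astype(int),hsv[...,2].astype(int)
c=blob((H>5)&(H<20)&(S>150),(335,160,380,215));q=cv2.boxPoints(cv2.minAreaRect(c))
print('orange',q)
q=q[np.argsort(q[:,0])]
for p,z in zip(q,(.0675,.0675,.042,.042)): print(onz(f,p,z))
c=blob((S<60)&(V<150)&~((H>40)&(H<85)&(S>50)),(262,150,300,212));q=cv2.boxPoints(cv2.minAreaRect(c));print('fixture blob',q,cv2.contourArea(c))
for n,z,ps in (('seat',.03,[(20,82),(128,68),(145,213),(37,228)]),('tall',.05,[(40,88),(50,195)]),('third',.042,[(105,104)]),('plug',.03,[(113,171)]),('blue top',.086,[(735,117),(715,268)]),('red top',.086,[(640,77),(616,229)]),('rack base',.006,[(562,102),(537,260),(735,293)]),('stand base',.012,[(312,102),(298,256),(418,265)])):
    P=np.array([onz(f,(259.5+x/4,144.5+y/4),z) for x,y in ps]);print(n,P.tolist() if 0 else P)
for n,m in (('blue',(H>100)&(H<125)&(S>150)),('red',((H<5)|(H>174))&(S>150))):
    c=blob(m,(405,170,455,215));q=cv2.boxPoints(cv2.minAreaRect(c));print(n,q.tolist(),[onz(f,p,.052) for p in q])
E
python3 m.py
```

```text
orange [[345.1655 205.0138]
 [348.1862 168.7655]
 [364.9862 170.1655]
 [361.9655 206.4138]]
[ 0.5363 -0.133   0.0675]
[ 0.6399 -0.144   0.0675]
[ 0.5362 -0.1818  0.042 ]
[ 0.6419 -0.1938  0.042 ]
fixture blob [[262. 157.]
 [299. 157.]
 [299. 211.]
 [262. 211.]] 1599.0
seat [[0.6653 0.0976 0.03  ]
 [0.6746 0.0186 0.03  ]
 [0.5663 0.0065 0.03  ]
 [0.5565 0.0842 0.03  ]]
tall [[0.6549 0.0804 0.05  ]
 [0.5764 0.0725 0.05  ]]
third [[0.6445 0.0343 0.042 ]]
plug [[0.5976 0.0295 0.03  ]]
blue top [[ 0.6166 -0.4041  0.086 ]
 [ 0.5114 -0.3836  0.086 ]]
red top [[ 0.6461 -0.3405  0.086 ]
 [ 0.5393 -0.3182  0.086 ]]
rack base [[ 0.6504 -0.3011  0.006 ]
 [ 0.5321 -0.2773  0.006 ]
 [ 0.5058 -0.4191  0.006 ]]
stand base [[ 0.6517 -0.116   0.012 ]
 [ 0.5365 -0.1034  0.012 ]
 [ 0.5286 -0.1902  0.012 ]]
blue [[441.37994384765625, 205.33998107910156], [443.87994384765625, 187.83998107910156], [450.3199462890625, 188.75999450683594], [447.8199462890625, 206.25999450683594]] [array([ 0.5342, -0.4029,  0.052 ]), array([ 0.5843, -0.4133,  0.052 ]), array([ 0.5813, -0.4311,  0.052 ]), array([ 0.5314, -0.4207,  0.052 ])]
red [[416.6399230957031, 195.51998901367188], [419.0399475097656, 178.72000122070312], [426.1799621582031, 179.739990234375], [423.7799377441406, 196.53997802734375]] [array([ 0.5633, -0.3355,  0.052 ]), array([ 0.6118, -0.3449,  0.052 ]), array([ 0.6085, -0.3649,  0.052 ]), array([ 0.5601, -0.3553,  0.052 ])]
```

>>> {"method": "step_arm", "body": {
  "moves": [
    [[45,32,0,0,0],[45,32,0,0,0],[45,32,0,0,0],[45,32,0,0,0],[45,32,0,0,0],[45,32,0,0,0],[45,32,0,0,0],[45,32,0,0,0]]
  ],
  "newtons": 40
}}

```text
clock: 0.82
tool_pos: [0.4496, -0.4409, 0.256]
ee_rot: [-0.0, 0.983, 0.186, -0.0]
wrist_force: [0.7, -0.8, 0.6]
width: 0.452
finger_force: 0.0
```

>>> {"method": "step_arm", "body": {
  "moves": [
    [[45,32,0,0,0],[45,32,0,0,0],[45,32,0,0,0],[45,29,0,0,0],[45,0,0,0,7],[45,0,0,0,7],[45,0,0,0,7],[45,0,0,0,7]]
  ],
  "newtons": 40
}}

```text
clock: 1.48
tool_pos: [0.5649, -0.3958, 0.2556]
ee_rot: [-0.0, 0.998, -0.06, -0.001]
wrist_force: [-0.1, 0.3, 0.7]
width: 0.447
finger_force: 0.0
```

```bash
cat >> h.py <<'E'
def go(x,y,z,yaw,s=None):
    "tool-frame shift (mm) and roll (deg) from measured pose to target; yaw = world angle of tool x"
    s=s or get_state();p=np.array(s['tool_pos']);q=s['ee_rot']
    ph=2*np.arctan2(q[2],q[1]);d=(np.array([x,y,z])-p)*1000
    c,sn=np.cos(ph),np.sin(ph)
    print('clock %.2f pos'%s['clock'],p.round(4),'phi %.2f'%np.degrees(ph),'tilt',np.round([q[0],q[3]],4),'j6 %.2f'%s['joint_positions'][5],'F',np.round(s['wrist_force'],1),'w %.3f ff %.1f'%(s['width'],s['finger_force']))
    r=(np.degrees(ph)-yaw+180)%360-180
    print('shift tx %.1f ty %.1f tz %.1f roll %.1f'%(c*d[0]+sn*d[1],sn*d[0]-c*d[1],-d[2],r))
    y=np.radians(yaw);c,sn=np.cos(y),np.sin(y)
    print('  after roll: tx %.1f ty %.1f'%(c*d[0]+sn*d[1],sn*d[0]-c*d[1]))
E
python3 -c "
from h import *
go(.564,-.394,.085,-11.5)"
```

```text
clock 1.48 pos [ 0.5649 -0.3958  0.2556] phi -6.89 tilt [-0.0003 -0.0005] j6 1.06 F [-0.1  0.3  0.7] w 0.447 ff 0.0
shift tx -1.1 ty -1.7 tz 170.6 roll 4.6
  after roll: tx -1.2 ty -1.6
```

>>> {"method": "step_arm", "body": {
  "moves": [
    [[45,-1,-2,0,4.9],[45,0,0,25,0],[45,0,0,30,0],[45,0,0,30,0],[45,0,0,30,0],[45,0,0,25,0],[45,0,0,15,0],[45,0,0,10,0]]
  ]
}}

```text
clock: 2.15
tool_pos: [0.5627, -0.3933, 0.0883]
ee_rot: [-0.001, 0.995, -0.1, -0.002]
wrist_force: [-1.1, 0.4, -0.1]
width: 0.449
finger_force: 0.0
```

```bash
python3 -c "
from h import *
go(.564,-.394,.085,-11.5)
a=grab('top')['color'][140:230,400:480];b=grab('side')['color'][110:200,260:350]
cv2.imwrite('pics/c3.png',cv2.cvtColor(np.hstack([cv2.resize(a,(400,450),interpolation=2),cv2.resize(b,(400,450)[::1],interpolation=2)]),4))
"
```

```text
clock 2.15 pos [ 0.5627 -0.3933  0.0883] phi -11.49 tilt [-0.0011 -0.002 ] j6 1.14 F [-1.1  0.4 -0.1] w 0.449 ff 0.0
shift tx 1.4 ty 0.5 tz 3.3 roll 0.0
  after roll: tx 1.4 ty 0.5
```

View pics/c3.png

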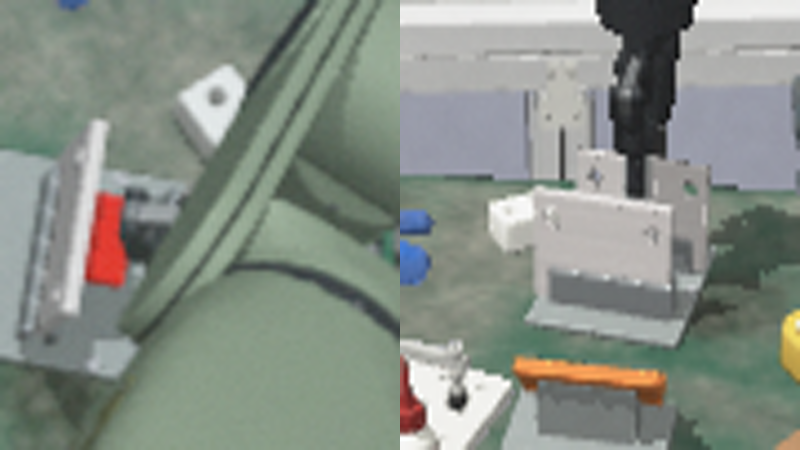

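The picture shows the fingers straddling the middle of the blue plate's top edge (side crop, near 637,180). I'll close on it now.

>>> {"method": "step_arm", "body": {
  "moves": [
    [[45,0,0,4,0],[20,0,0,0,0],[0,0,0,0,0],[0,0,0,0,0],[0,0,0,0,0],[0,0,0,0,0],[0,0,0,0,0],[0,0,0,0,0]]
  ],
  "newtons": 40
}}

```text
clock: 2.92
tool_pos: [0.5649, -0.3919, 0.0886]
ee_rot: [-0.002, 0.995, -0.101, 0.001]
wrist_force: [0.8, 5.8, 2.3]
width: 0.084
finger_force: 38.8
```

>>> {"method": "step_arm", "body": {
  "moves": [
    [[0,0,0,-5,0],[0,0,0,-10,0],[0,0,0,-15,0],[0,0,0,-25,0],[0,0,0,-30,0],[0,0,0,-30,0],[0,0,0,-15,0],[0,0,0,-5,0]]
  ]
}}

```text
clock: 3.58
tool_pos: [0.565, -0.3956, 0.2278]
ee_rot: [0.003, 0.995, -0.1, 0.004]
wrist_force: [0.7, 0.3, -1.9]
width: 0.09
finger_force: 39.4
```

```bash
python3 -c "
from h import *
import h
go(.564,-.394,.085,-11.5)
f=grab('side');cv2.imwrite('pics/s4.png',cv2.cvtColor(f['color'],4))
hsv=cv2.cvtColor(f['color'],cv2.COLOR_RGB2HSV)
"
```

```text
clock 3.58 pos [ 0.565  -0.3956  0.2278] phi -11.48 tilt [0.0028 0.0037] j6 1.14 F [ 0.7  0.3 -1.9] w 0.090 ff 39.4
shift tx -1.3 ty -1.4 tz 142.8 roll 0.0
  after roll: tx -1.3 ty -1.4
```

```bash
python3 -c "
from h import *
go(.5882,-.1783,.1216,-6.3)
"
```

```text
clock 3.63 pos [ 0.5647 -0.3952  0.2265] phi -11.48 tilt [0.0022 0.0029] j6 1.14 F [-0.5 -0.6 -1.6] w 0.083 ff 39.4
shift tx -20.1 ty -217.3 tz 104.9 roll -5.2
  after roll: tx -0.4 ty -218.2
```

>>> {"method": "step_arm", "body": {
  "moves": [
    [[0,0,-15,0,-5.2],[0,0,-28,0,0],[0,0,-35,0,0],[0,0,-35,0,0],[0,0,-35,0,0],[0,0,-35,0,0],[0,0,-25,0,0],[0,0,-10,0,0]]
  ]
}}

```text
clock: 4.3
tool_pos: [0.5884, -0.1741, 0.221]
ee_rot: [-0.001, 0.999, -0.053, -0.001]
wrist_force: [0.5, -0.6, -1.6]
width: 0.088
finger_force: 39.4
```

>>> {"method": "step_arm", "body": {
  "moves": [
    [[0,0,0,10,0],[0,0,0,20,0],[0,0,0,20,0],[0,0,0,15,0],[0,0,0,10,0],[0,0,0,0,0],[0,0,0,0,0],[0,0,0,0,0]]
  ]
}}

```text
clock: 4.97
tool_pos: [0.5896, -0.1785, 0.1479]
ee_rot: [0.0, 0.998, -0.055, 0.001]
wrist_force: [-0.1, -0.2, -1.7]
width: 0.084
finger_force: 39.3
```

```bash
python3 -c "
from h import *
go(.5882,-.1783,.1216,-6.3)
a=grab('top')['color'][130:230,310:410];b=grab('side')['color'][120:220,260:360]
cv2.imwrite('pics/c5.png',cv2.cvtColor(np.hstack([cv2.resize(a,(400,400),interpolation=2),cv2.resize(b,(400,400)[::1],interpolation=2)]),4))
"
```

```text
clock 4.97 pos [ 0.5896 -0.1785  0.1479] phi -6.32 tilt [0.0004 0.0007] j6 1.37 F [-0.1 -0.2 -1.7] w 0.084 ff 39.3
shift tx -1.4 ty -0.0 tz 26.3 roll -0.0
  after roll: tx -1.4 ty -0.0
```

View pics/c5.png

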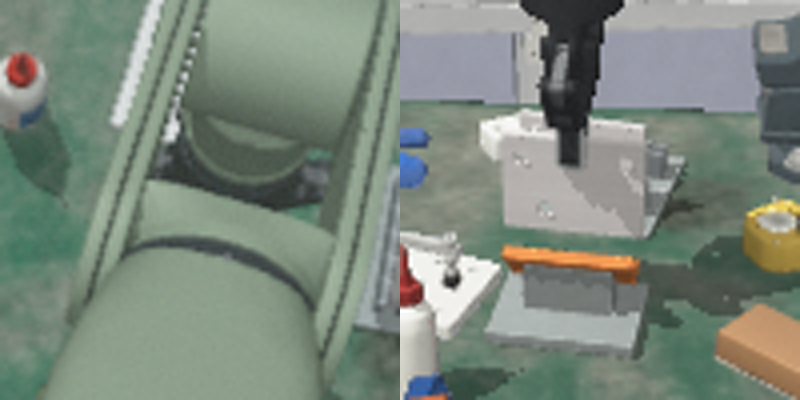

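The blue plate hangs upright and square above the stand; its low hole sits on the +x side (side crop, near 545,208). Next I lower it to the ledge.

>>> {"method": "step_arm", "body": {
  "moves": [
    [[0,-1,0,8,0],[0,0,0,8,0],[0,0,0,4,0],[0,0,0,2,0],[0,0,0,2,0],[0,0,0,1,0],[0,0,0,0,0],[0,0,0,0,0]]
  ]
}}

```text
clock: 5.73
tool_pos: [0.5881, -0.177, 0.1227]
ee_rot: [-0.0, 0.998, -0.055, 0.0]
wrist_force: [-1.3, 2.8, 3.2]
width: 0.084
finger_force: 40.2
```

>>> {"method": "step_arm", "body": {
  "moves": [
    [[14,0,-3,-1,0],[18,0,-4,-1,0],[22,0,-4,-1,0],[26,0,-4,-1,0],[30,0,-5,0,0],[34,0,-5,0,0],[38,0,-5,1,0],[40,0,-5,1,0]]
  ]
}}

```text
clock: 6.4
tool_pos: [0.592, -0.1421, 0.1242]
ee_rot: [0.0, 0.999, -0.055, 0.0]
wrist_force: [0.7, 0.7, 0.7]
width: 0.401
finger_force: 0.0
```

```bash
python3 -c "
from h import *
go(.588,-.14,.1216,-6.3)
b=grab('side')['color'][120:220,260:360]
cv2.imwrite('pics/c6.png',cv2.cvtColor(cv2.resize(b,(600,600),interpolation=2),4))
"
```

```text
clock 6.40 pos [ 0.592  -0.1421  0.1242] phi -6.27 tilt [0.     0.0001] j6 1.43 F [0.7 0.7 0.7] w 0.401 ff 0.0
shift tx -4.2 ty -1.6 tz 2.6 roll 0.0
  after roll: tx -4.2 ty -1.6
```

View pics/c6.png

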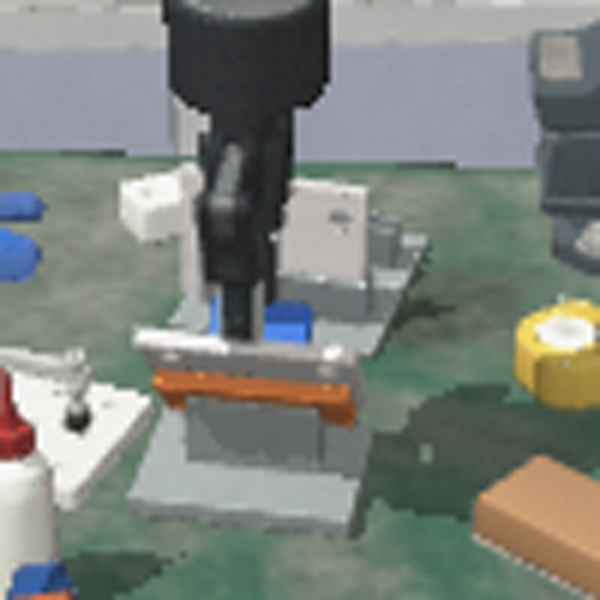

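>>> {"method": "step_arm", "body": {
  "moves": [
    [[40,0,0,-10,0],[40,0,0,-20,0],[40,0,0,-25,0],[40,0,0,-25,0],[50,0,20,-20,0],[60,0,35,0,0],[70,0,35,0,0],[85,0,35,0,0]]
  ]
}}

```text
clock: 7.12
tool_pos: [0.5783, -0.2683, 0.2261]
ee_rot: [0.001, 0.999, -0.054, 0.001]
wrist_force: [0.6, -0.2, 0.4]
width: 0.822
finger_force: 0.0
```

>>> {"method": "step_arm", "body": {
  "moves": [
    [[85,0,35,0,0],[85,0,35,0,0],[85,0,15,0,0],[85,0,0,0,-7],[85,0,0,0,-7],[85,0,0,0,-7],[85,0,0,0,-7],[85,0,0,0,-7]]
  ]
}}

```text
clock: 7.78
tool_pos: [0.569, -0.3513, 0.2249]
ee_rot: [0.0, 0.968, 0.251, 0.0]
wrist_force: [0.4, -1.1, -0.8]
width: 0.851
finger_force: 0.0
```

```bash
python3 -c "
from h import *
f=grab('top')
cv2.imwrite('pics/c7f.png',cv2.cvtColor(f['color'],4))
b=f['color'][140:230,260:400]
cv2.imwrite('pics/c7.png',cv2.cvtColor(cv2.resize(b,None,fx=5,fy=5,interpolation=2),4))
"
```

```text
(no output)
```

View pics/c7.png

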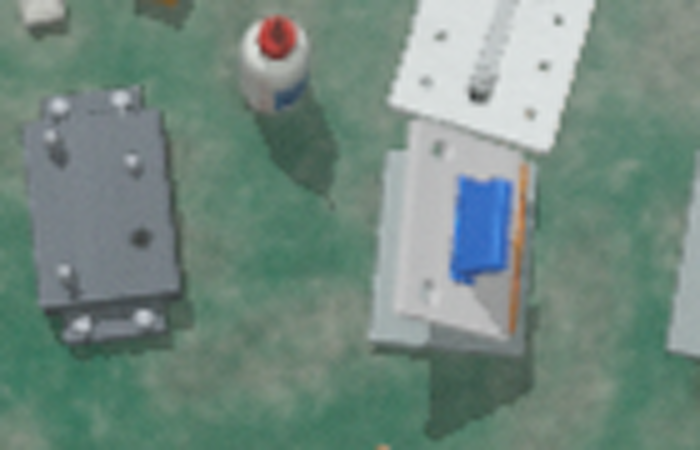

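```bash
cat > m2.py <<'E'
from h import *
np.set_printoptions(precision=4,suppress=True)
f=grab('top');im=f['color'];hsv=cv2.cvtColor(im,cv2.COLOR_RGB2HSV);H,S,V=[hsv[...,i].astype(int) for i in range(3)]
m=np.zeros(H.shape,np.uint8);m[170:205,345:366]=((H>100)&(H<125)&(S>150))[170:205,345:366]
c=max(cv2.findContours(m,0,1)[0],key=cv2.contourArea);q=cv2.boxPoints(cv2.minAreaRect(c));print('blue',q,'mean',onz(f,q.mean(0),.088))
print([onz(f,p,.088)[:2] for p in q])
g=cv2.cvtColor(im,cv2.COLOR_RGB2GRAY).astype(float)
T=[]
for (x,y),z in (((52,137),.05),((66,270),.05),((133,162),.042)):
    px=np.array([259.5+x/5,139.5+y/5]);X,Y=np.round(px).astype(int)
    w=g[Y-3:Y+4,X-3:X+4];w=np.clip(w-np.percentile(w,75),0,None);yy,xx=np.mgrid[Y-3:Y+4,X-3:X+4]
    c=np.array([(w*xx).sum(),(w*yy).sum()])/w.sum();T.append(onz(f,c,z-.003));print(px,c,T[-1])
L=np.array([[40,22],[-40,22],[22,-22]])/1000;W=np.array(T)[:,:2]
lc,wc=L.mean(0),W.mean(0);U,s,Vt=np.linalg.svd((L-lc).T@(W-wc));R=Vt.T@U.T
o=wc-R@lc;print('fixture',o,np.degrees(np.arctan2(R[1,0],R[0,0])),'res',(L@R.T+o-W)*1000)
s=get_state();print(s['tool_pos'])
go(.588,-.172,.092,83.7)
E
python3 m2.py
```

```text
blue [[349.8279 194.8935]
 [351.5984 175.4181]
 [361.5164 176.3197]
 [359.7459 195.7951]] mean [ 0.5863 -0.162   0.088 ]
[array([ 0.5605, -0.1453]), array([ 0.6153, -0.1516]), array([ 0.6123, -0.1788]), array([ 0.5576, -0.1723])]
[269.9 166.9] [269.5897 166.4744] [0.6559 0.0805 0.047 ]
[272.7 193.5] [272.2582 193.478 ] [0.5763 0.0722 0.047 ]
[286.1 171.9] [285.8244 171.3561] [0.6428 0.0344 0.039 ]
fixture [0.6184 0.0543] 5.938059037852971 res [[ 0.092  -0.1726]
 [ 0.0613 -0.1328]
 [-0.1533  0.3054]]
[ 0.569  -0.3512  0.2249]
clock 7.88 pos [ 0.569  -0.3512  0.2249] phi 28.70 tilt [0.0001 0.0002] j6 0.50 F [-0.6  0.7 -0.1] w 0.853 ff 0.0
shift tx 102.7 ty -148.1 tz 132.9 roll -55.0
  after roll: tx 180.2 ty -0.8
```

>>> {"method": "step_arm", "body": {
  "moves": [
    [[85,0,0,0,-6.9],[85,0,0,0,-6.9],[85,0,0,0,-6.9],[85,0,0,0,-6.9],[85,0,0,0,-6.9],[85,0,0,0,-6.9],[85,0,0,0,-6.8],[85,0,0,0,-6.8]]
  ]
}}

```text
clock: 8.55
tool_pos: [0.569, -0.3512, 0.2247]
ee_rot: [0.0, 0.744, 0.668, 0.0]
wrist_force: [-0.0, -0.6, -0.4]
width: 0.849
finger_force: 0.0
```

>>> {"method": "step_arm", "body": {
  "moves": [
    [[85,20,1,0,0],[85,32,1,0,0],[85,35,0,0,0],[85,35,0,0,0],[85,30,0,15,0],[85,20,0,20,0],[85,8,0,20,0],[85,0,0,15,0]]
  ]
}}

```text
clock: 9.22
tool_pos: [0.5904, -0.1699, 0.1535]
ee_rot: [-0.001, 0.745, 0.667, 0.0]
wrist_force: [-0.4, -1.0, -0.8]
width: 0.85
finger_force: 0.0
```

```bash
python3 -c "
from h import *
go(.586,-.172,.095,83.7)"
```

```text
clock 9.22 pos [ 0.5904 -0.1699  0.1535] phi 83.68 tilt [-0.0007  0.    ] j6 -0.19 F [-0.4 -1.  -0.8] w 0.850 ff 0.0
shift tx -2.6 ty -4.1 tz 58.5 roll -0.0
  after roll: tx -2.6 ty -4.1
```

>>> {"method": "step_arm", "body": {
  "moves": [
    [[85,-2,-4,5,0],[85,0,0,15,0],[85,0,0,12,0],[85,0,0,10,0],[85,0,0,8,0],[85,0,0,4,0],[85,0,0,0,0],[85,0,0,0,0]]
  ]
}}

```text
clock: 9.88
tool_pos: [0.5867, -0.1745, 0.1007]
ee_rot: [0.0, 0.745, 0.667, 0.0]
wrist_force: [0.2, 0.7, 0.3]
width: 0.853
finger_force: 0.0
```

```bash
python3 -c "
from h import *
go(.586,-.172,.095,83.7)
b=grab('side')['color'][120:220,260:360]
cv2.imwrite('pics/c8.png',cv2.cvtColor(cv2.resize(b,(600,600),interpolation=2),4))
"
```

```text
clock 9.88 pos [ 0.5867 -0.1745  0.1007] phi 83.68 tilt [0.0003 0.0001] j6 -0.20 F [0.2 0.7 0.3] w 0.853 ff 0.0
shift tx 2.4 ty -1.0 tz 5.7 roll -0.0
  after roll: tx 2.4 ty -1.0
```

View pics/c8.png

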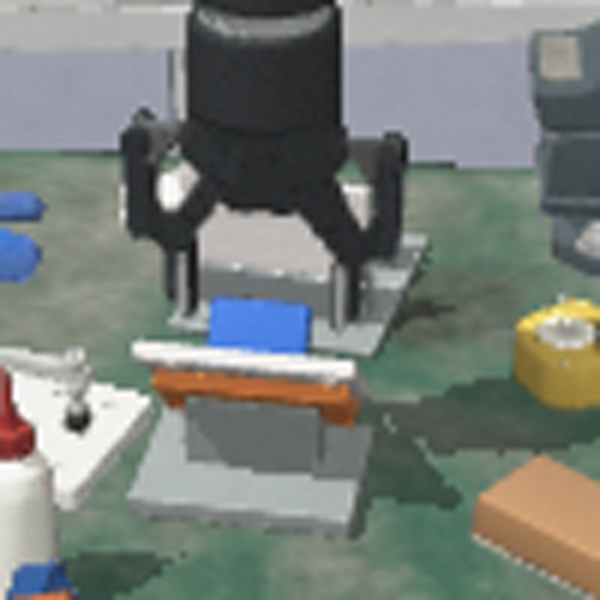

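The jaws (near 185,290 and 345,290) straddle the blue handle (210 to 310), so I close on its ends.

>>> {"method": "step_arm", "body": {
  "moves": [
    [[85,2,-1,5,0],[70,0,0,0,0],[55,0,0,0,0],[50,0,0,0,0],[50,0,0,0,0],[50,0,0,0,0],[50,0,0,0,0],[50,0,0,0,0]]
  ],
  "newtons": 40
}}

```text
clock: 10.6
tool_pos: [0.5857, -0.1722, 0.0955]
ee_rot: [0.0, 0.745, 0.667, 0.0]
wrist_force: [-0.2, -0.0, 1.3]
width: 0.593
finger_force: 42.0
```

>>> {"method": "step_arm", "body": {
  "moves": [
    [[50,0,0,-3,0],[50,0,0,-6,0],[50,0,0,-10,0],[50,0,0,-15,0],[50,0,0,-20,0],[50,0,0,-20,0],[50,0,0,-10,0],[50,0,0,-2,0]]
  ]
}}

```text
clock: 11.27
tool_pos: [0.5869, -0.1726, 0.1843]
ee_rot: [0.002, 0.745, 0.667, 0.001]
wrist_force: [-0.4, 0.1, -2.9]
width: 0.6
finger_force: 42.0
```

```bash
python3 -c "
from h import *
go(.43,.06,.186,96)
b=grab('side')['color'][80:220,240:380]
cv2.imwrite('pics/c9.png',cv2.cvtColor(cv2.resize(b,(560,560),interpolation=2),4))
"
```

```text
clock 11.27 pos [ 0.5869 -0.1726  0.1843] phi 83.71 tilt [0.0024 0.0013] j6 -0.20 F [-0.4  0.1 -2.9] w 0.600 ff 42.0
shift tx 214.1 ty -181.4 tz -1.7 roll -12.3
  after roll: tx 247.8 ty -131.7
```

View pics/c9.png

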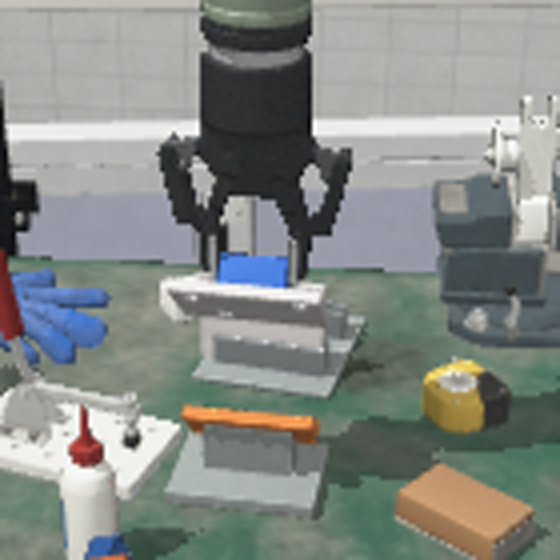

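The 45° plate hangs level along its length, gripped by the handle ends (near 255,270); rack and stand are undisturbed. I'll carry it to the clear bench and flatten it there.

>>> {"method": "step_arm", "body": {
  "moves": [
    [[50,8,-10,0,-6.2],[50,22,-22,0,-6.1],[50,32,-19,0,0],[50,32,-19,0,0],[50,32,-19,0,0],[50,32,-19,0,0],[50,30,-15,0,0],[50,12,-8,0,0]]
  ]
}}

```text
clock: 11.98
tool_pos: [0.4345, 0.02, 0.18]
ee_rot: [-0.002, 0.668, 0.744, -0.001]
wrist_force: [0.0, 0.4, -1.7]
width: 0.598
finger_force: 42.2
```

```bash
python3 -c "
from h import *
go(.43,.03,.066,96)"
```

```text
clock 11.98 pos [0.4345 0.02   0.18  ] phi 96.11 tilt [-0.0021 -0.0012] j6 -0.09 F [ 0.   0.4 -1.7] w 0.598 ff 42.2
shift tx 10.5 ty -3.4 tz 114.0 roll 0.1
  after roll: tx 10.5 ty -3.5
```

>>> {"method": "step_arm", "body": {
  "moves": [
    [[50,10,-3,10,0],[50,0,0,22,0],[50,0,0,25,0],[50,0,0,25,0],[50,0,0,18,0],[50,0,0,8,0],[50,0,0,3,0],[50,0,0,2,0]]
  ],
  "newtons": 25
}}

```text
clock: 12.65
tool_pos: [0.4343, 0.0271, 0.0679]
ee_rot: [-0.0, 0.669, 0.743, -0.0]
wrist_force: [0.0, -0.6, -1.1]
width: 0.596
finger_force: 42.1
```

```bash
python3 -c "
from h import *
go(.43,.03,.066,96);print(get_state()['wrist_torque'])"
```

```text
clock 12.65 pos [0.4343 0.0271 0.0679] phi 96.01 tilt [-0.0003 -0.0003] j6 -0.07 F [ 0.  -0.6 -1.1] w 0.596 ff 42.1
shift tx 3.3 ty -3.9 tz 1.9 roll 0.0
  after roll: tx 3.3 ty -3.9
[-0.01224327 -0.02083919 -0.03126817]
```

>>> {"method": "step_arm", "body": {
  "moves": [
    [[50,0,0,3,0],[50,0,0,3,0],[50,2,0,2,0],[50,4,0,1.5,0],[50,4,0,1.5,0],[50,4,0,1.5,0],[50,0,0,0,0],[50,0,0,0,0]]
  ],
  "newtons": 25
}}

```text
clock: 13.32
tool_pos: [0.4332, 0.0413, 0.0567]
ee_rot: [0.001, 0.668, 0.744, 0.0]
wrist_force: [-1.8, -2.7, 6.3]
width: 0.597
finger_force: 44.3
```

>>> {"method": "step_arm", "body": {
  "moves": [
    [[50,4,0,1.5,0],[50,4,0,2,0],[50,4,0,2,0],[50,4,0,2.5,0],[50,4,0,2.5,0],[50,3,0,2.5,0],[50,0,0,0,0],[50,0,0,0,0]]
  ],
  "newtons": 25
}}

```text
clock: 13.98
tool_pos: [0.4307, 0.0645, 0.0437]
ee_rot: [0.0, 0.669, 0.744, 0.0]
wrist_force: [-1.3, -0.3, 7.1]
width: 0.602
finger_force: 47.6
```

>>> {"method": "step_arm", "body": {
  "moves": [
    [[50,1,0,1.5,0],[50,0,0,0,0],[62,0,0,0,0],[70,0,0,0,0],[80,0,0,0,0],[80,0,0,0,0],[80,0,0,-10,0],[80,0,0,-25,0]]
  ],
  "newtons": 30
}}

```text
clock: 14.65
tool_pos: [0.4282, 0.0648, 0.0744]
ee_rot: [-0.002, 0.669, 0.743, -0.003]
wrist_force: [0.3, 1.1, -0.3]
width: 0.801
finger_force: 0.0
```

>>> {"method": "step_arm", "body": {
  "moves": [
    [[80,0,0,-30,7],[80,0,0,-30,7],[70,-10,0,-20,7],[60,0,0,0,7],[50,0,0,0,7],[50,0,0,0,7],[50,0,0,0,7],[50,0,0,0,7]]
  ]
}}

```text
clock: 15.32
tool_pos: [0.4288, 0.0551, 0.1562]
ee_rot: [0.0, 0.941, 0.339, -0.0]
wrist_force: [-0.4, -0.3, -1.1]
width: 0.503
finger_force: 0.0
```

```bash
cat > m3.py <<'E'
from h import *
np.set_printoptions(precision=4,suppress=True)
go(.43,.066,.045,5.94)
for n in('top','side'):
    f=grab(n);im=f['color'];hsv=cv2.cvtColor(im,cv2.COLOR_RGB2HSV);H,S,V=[hsv[...,i].astype(int) for i in range(3)]
    m=((H>100)&(H<125)&(S>150)).astype(np.uint8)
    e=proj(f,[.43,.066,.04])[0];print(n,'expected px',e)
    for c in cv2.findContours(m,0,1)[0]:
        a=cv2.contourArea(c);r=cv2.minAreaRect(c)
        if a>15 and np.hypot(*(np.array(r[0])-e))<40: print(a,r,onz(f,r[0],.04),[onz(f,p,.04)[:2] for p in cv2.boxPoints(r)])
E
python3 m3.py
```

```text
clock 15.32 pos [0.4288 0.0551 0.1562] phi 39.66 tilt [ 0.     -0.0001] j6 0.98 F [-0.4 -0.3 -1.1] w 0.503 ff 0.0
shift tx 7.9 ty -7.7 tz 111.2 roll 33.7
  after roll: tx 2.3 ty -10.8
top expected px [274.3554 245.1898]
side expected px [357.3245 235.734 ]
202.0 ((356.5, 242.5), (11.0, 21.0), 90.0) [0.4335 0.0927 0.04  ] [array([0.4596, 0.0729]), array([0.4051, 0.0695]), array([0.4083, 0.1117]), array([0.4607, 0.1149])]
```

>>> {"method": "step_arm", "body": {
  "moves": [
    [[50,0,0,-10,6.8],[50,0,0,0,6.8],[50,0,0,0,6.8],[50,0,0,0,6.8],[50,0,0,0,6.5],[50,0,30,0,0],[50,0,36,0,0],[50,0,36,0,0]]
  ]
}}

```text
clock: 16.08
tool_pos: [0.4402, -0.047, 0.1663]
ee_rot: [0.0, 0.998, 0.058, 0.0]
wrist_force: [1.0, 0.7, 0.1]
width: 0.502
finger_force: 0.0
```

>>> {"method": "step_arm", "body": {
  "moves": [
    [[50,0,36,0,0],[50,0,36,0,0],[50,0,30,0,0],[50,0,20,0,0],[50,0,10,0,0],[50,0,0,0,0],[50,0,0,0,0],[50,0,0,0,0]]
  ]
}}

```text
clock: 16.75
tool_pos: [0.4543, -0.1763, 0.1661]
ee_rot: [-0.0, 0.998, 0.056, -0.0]
wrist_force: [0.2, -0.0, -0.5]
width: 0.5
finger_force: 0.0
```

```bash
cat >> m3.py <<'E'
f=grab('top');hsv=cv2.cvtColor(f['color'],cv2.COLOR_RGB2HSV)
m=((hsv[...,1]<40)&(hsv[...,2]>110)).astype(np.uint8);z=np.zeros_like(m);z[222:270,250:300]=m[222:270,250:300]
z=cv2.morphologyEx(z,cv2.MORPH_OPEN,np.ones((2,2)))
c=max(cv2.findContours(z,0,1)[0],key=cv2.contourArea);r=cv2.minAreaRect(c)
print('plate',cv2.contourArea(c),r,onz(f,r[0],.008),[onz(f,p,.008)[:2] for p in cv2.boxPoints(r)])
E
python3 m3.py
```

```text
clock 16.75 pos [ 0.4543 -0.1763  0.1661] phi 6.41 tilt [-0.0004 -0.0004] j6 1.06 F [ 0.2 -0.  -0.5] w 0.500 ff 0.0
shift tx 2.9 ty -243.5 tz 121.1 roll 0.5
  after roll: tx 0.9 ty -243.5
top expected px [274.3554 245.1898]
55.5 ((274.67071533203125, 246.03659057617188), (18.552499771118164, 4.638124942779541), 83.6598129272461) [0.4276 0.0651 0.04  ] [array([0.4529, 0.0746]), array([0.4541, 0.0617]), array([0.4026, 0.0557]), array([0.4013, 0.0685])]
side expected px [357.3245 235.734 ]
202.0 ((356.5, 242.5), (11.0, 21.0), 90.0) [0.4335 0.0927 0.04  ] [array([0.4596, 0.0729]), array([0.4051, 0.0695]), array([0.4083, 0.1117]), array([0.4607, 0.1149])]
plate 1426.0 ((277.0, 248.5), (43.0, 46.0), 90.0) [0.4232 0.062  0.008 ] [array([0.4861, 0.1291]), array([ 0.4843, -0.0042]), array([ 0.3615, -0.0037]), array([0.3631, 0.1272])]
```

>>> {"method": "step_arm", "body": {
  "moves": [
    [[50,0,-15,0,0.5],[50,0,-32,0,0],[50,0,-35,0,0],[50,0,-35,0,0],[50,1,-35,0,0],[50,1,-35,0,0],[50,0,-35,0,0],[50,0,-20,0,0]]
  ],
  "newtons": 40
}}

```text
clock: 17.57
tool_pos: [0.431, 0.0668, 0.1665]
ee_rot: [-0.0, 0.999, 0.052, 0.0]
wrist_force: [-1.2, -1.5, -0.5]
width: 0.5
finger_force: 0.0
```

>>> {"method": "step_arm", "body": {
  "moves": [
    [[50,0,0,10,0],[50,0,0,20,0],[50,0,0,20,0],[50,0,0,20,0],[50,0,0,15,0],[50,0,0,0,0],[50,0,0,0,0],[50,0,0,0,0]]
  ]
}}

```text
clock: 18.23
tool_pos: [0.4326, 0.0638, 0.0821]
ee_rot: [-0.0, 0.999, 0.051, 0.001]
wrist_force: [-0.4, -0.5, -0.1]
width: 0.504
finger_force: 0.0
```

```bash
python3 -c "
from h import *
go(.430,.0655,.042,5.94)"
```

```text
clock 18.23 pos [0.4326 0.0638 0.0821] phi 5.86 tilt [-0.      0.0008] j6 1.59 F [-0.4 -0.5 -0.1] w 0.504 ff 0.0
shift tx -2.4 ty -1.9 tz 40.1 roll -0.1
  after roll: tx -2.4 ty -1.9
```

>>> {"method": "step_arm", "body": {
  "moves": [
    [[50,-2,-2,8,0],[50,0,0,15,0],[50,0,0,10,0],[50,0,0,6,0],[30,0,0,0,0],[15,0,0,0,0],[5,0,0,0,0],[5,0,0,0,0]]
  ]
}}

```text
clock: 18.9
tool_pos: [0.4304, 0.0653, 0.0428]
ee_rot: [0.0, 0.999, 0.051, 0.001]
wrist_force: [0.7, -0.4, -0.5]
width: 0.133
finger_force: 39.5
```

>>> {"method": "step_arm", "body": {
  "moves": [
    [[5,0,0,0,0],[5,0,0,0,0],[5,0,0,0,0],[5,0,0,0,0],[5,0,0,-3,0],[5,0,0,-10,0],[5,0,0,-20,0],[5,0,0,-25,0]]
  ]
}}

```text
clock: 19.57
tool_pos: [0.4281, 0.065, 0.0996]
ee_rot: [0.0, 0.999, 0.051, -0.003]
wrist_force: [1.5, 1.2, -1.5]
width: 0.127
finger_force: 39.1
```

```bash
python3 -c "
from h import *
go(.6192,.055,.11,5.94)"
```

```text
clock 19.57 pos [0.4281 0.065  0.0996] phi 5.82 tilt [ 0.0003 -0.0026] j6 1.59 F [ 1.5  1.2 -1.5] w 0.127 ff 39.1
shift tx 189.1 ty 29.3 tz -10.4 roll -0.1
  after roll: tx 189.0 ty 29.7
```

>>> {"method": "step_arm", "body": {
  "moves": [
    [[5,0,0,-15,0],[5,20,3,0,0],[5,30,5,0,0],[5,35,5,0,0],[5,35,6,0,0],[5,35,5,0,0],[5,25,4,0,0],[5,9,1,0,0]]
  ]
}}

```text
clock: 20.23
tool_pos: [0.6244, 0.0551, 0.1146]
ee_rot: [0.0, 0.999, 0.05, 0.001]
wrist_force: [0.7, 1.0, -1.9]
width: 0.13
finger_force: 39.2
```

>>> {"method": "step_arm", "body": {
  "moves": [
    [[5,0,0,0,0],[5,0,0,0,0],[5,0,0,0,0],[5,0,0,0,0],[5,0,0,0,0],[5,0,0,0,0],[5,0,0,0,0],[5,0,0,0,0]]
  ]
}}

```text
clock: 20.9
tool_pos: [0.6206, 0.0556, 0.1155]
ee_rot: [0.0, 0.999, 0.051, 0.0]
wrist_force: [1.5, 0.3, -1.4]
width: 0.133
finger_force: 39.2
```

```bash
python3 -c "
from h import *
go(.6192,.055,.095,5.94)
go(.6192,.055,.095,5.94)
f=grab('side');print(proj(f,[.6192,.055,.09]))
hsv=cv2.cvtColor(f['color'],cv2.COLOR_RGB2HSV);H,S,V=[hsv[...,i].astype(int) for i in range(3)]
m=((H>100)&(H<125)&(S>150)).astype(np.uint8)
for c in cv2.findContours(m[:, 230:340].copy(),0,1)[0]:
  if cv2.contourArea(c)>15: print(cv2.boundingRect(c))
go(.6192,.055,.095,5.94)
"
```

```text
clock 20.90 pos [0.6206 0.0556 0.1155] phi 5.82 tilt [0.0001 0.0001] j6 1.54 F [ 1.5  0.3 -1.4] w 0.133 ff 39.2
shift tx -1.4 ty 0.4 tz 20.5 roll -0.1
  after roll: tx -1.4 ty 0.4
clock 20.90 pos [0.6206 0.0556 0.1155] phi 5.82 tilt [0.0001 0.0001] j6 1.54 F [ 1.5  0.3 -1.4] w 0.133 ff 39.2
shift tx -1.4 ty 0.4 tz 20.5 roll -0.1
  after roll: tx -1.4 ty 0.4
[[284.68972153 215.02597367]]
(38, 335, 69, 18)
(57, 261, 48, 9)
(32, 215, 10, 4)
(4, 208, 62, 123)
(26, 157, 8, 6)
(7, 65, 35, 9)
clock 20.95 pos [0.6207 0.0556 0.1155] phi 5.82 tilt [0.0001 0.0001] j6 1.54 F [-0.1 -0.2 -1.8] w 0.133 ff 39.2
shift tx -1.5 ty 0.4 tz 20.5 roll -0.1
  after roll: tx -1.5 ty 0.4
```

>>> {"method": "step_arm", "body": {
  "moves": [
    [[5,-1.5,0.5,5,0],[5,0,0,7,0],[5,0,0,6,0],[5,0,0,3,0],[5,0,0,3,0],[5,0,0,2,0],[5,0,0,0,0],[5,0,0,0,0]]
  ]
}}

```text
clock: 21.62
tool_pos: [0.6182, 0.0552, 0.0888]
ee_rot: [-0.0, 0.999, 0.051, -0.001]
wrist_force: [-4.6, 2.5, -1.4]
width: 0.134
finger_force: 39.3
```

>>> {"method": "step_arm", "body": {
  "moves": [
    [[5,-1,-0.3,0,0],[5,0,0,1,0],[5,0,0,1.5,0],[5,0,0,1.5,0],[5,0,0,0,0],[5,0,0,0,0],[5,0,0,0,0],[5,0,0,0,0]]
  ]
}}

```text
clock: 22.28
tool_pos: [0.6171, 0.0553, 0.0849]
ee_rot: [-0.0, 0.999, 0.051, -0.002]
wrist_force: [-5.4, 1.9, -0.4]
width: 0.133
finger_force: 39.5
```

>>> {"method": "step_arm", "body": {
  "moves": [
    [[5,-1,-0.3,0,0],[5,-0.5,0,0,0],[5,0,0,1,0],[5,0,0,1.5,0],[5,0,0,1.5,0],[5,0,0,1,0],[5,0,0,0,0],[5,0,0,0,0]]
  ]
}}

```text
clock: 22.95
tool_pos: [0.6167, 0.0553, 0.0801]
ee_rot: [-0.0, 0.999, 0.051, -0.0]
wrist_force: [-3.9, 3.0, -1.1]
width: 0.128
finger_force: 39.5
```

>>> {"method": "step_arm", "body": {
  "moves": [
    [[5,-0.8,-0.5,0,0],[5,0,0,1.5,0],[5,0,0,1.5,0],[5,0,0,1.5,0],[5,0,0,1.5,0],[5,0,0,0.5,0],[5,0,0,0,0],[5,0,0,0,0]]
  ]
}}

```text
clock: 23.62
tool_pos: [0.6164, 0.0555, 0.0736]
ee_rot: [0.0, 0.999, 0.051, 0.0]
wrist_force: [-0.6, -0.3, -2.6]
width: 0.134
finger_force: 39.2
```

Nearly seated, with no side load. I'll press the last millimetre, release and back off.

>>> {"method": "step_arm", "body": {
  "moves": [
    [[5,0,0,0.7,0],[5,0,0,0.5,0],[5,0,0,0.4,0],[5,0,0,0,0],[5,0,0,0,0],[5,0,0,0,0],[5,0,0,0,0],[5,0,0,0,0]]
  ]
}}

```text
clock: 24.28
tool_pos: [0.6163, 0.0555, 0.0729]
ee_rot: [0.0, 0.999, 0.051, 0.001]
wrist_force: [-1.8, -0.7, 6.8]
width: 0.134
finger_force: 40.2
```

>>> {"method": "step_arm", "body": {
  "moves": [
    [[15,0,0,0,0],[25,0,0,0,0],[35,0,0,0,0],[45,0,0,0,0],[45,0,0,0,0],[45,0,0,-8,0],[45,0,0,-20,0],[45,0,0,-30,0]]
  ]
}}

```text
clock: 24.95
tool_pos: [0.6143, 0.0555, 0.1286]
ee_rot: [0.0, 0.999, 0.051, -0.003]
wrist_force: [0.9, 0.0, -0.3]
width: 0.452
finger_force: 0.0
```

>>> {"method": "step_arm", "body": {
  "moves": [
    [[45,0,0,-30,0],[45,0,10,-30,0],[45,-15,30,0,0],[45,-15,30,0,0],[45,-15,30,0,0],[45,-15,30,0,0],[45,-15,30,0,0],[45,-10,20,0,0]]
  ]
}}

```text
clock: 25.62
tool_pos: [0.5485, -0.1344, 0.191]
ee_rot: [0.001, 0.999, 0.05, 0.0]
wrist_force: [0.7, -0.6, -0.1]
width: 0.454
finger_force: 0.0
```

>>> {"method": "step_arm", "body": {
  "moves": [
    [[45,0,35,0,0],[45,0,30,0,0],[45,0,15,0,0],[45,0,5,0,0],[45,0,0,0,0],[45,0,0,0,0],[45,0,0,0,0],[45,0,0,0,0]]
  ]
}}

```text
clock: 26.28
tool_pos: [0.5583, -0.2151, 0.1903]
ee_rot: [-0.0, 0.999, 0.052, -0.0]
wrist_force: [0.5, 1.0, 0.9]
width: 0.452
finger_force: 0.0
```

```bash
python3 -c "
from h import *
go(.6163,.0555,.095,5.94)
f=grab('top','end.png');hsv=cv2.cvtColor(f['color'],cv2.COLOR_RGB2HSV);H,S,V=[hsv[...,i].astype(int) for i in range(3)]
for n,h in (('blue',(H>100)&(H<125)&(S>150)),('red',((H<5)|(H>174))&(S>150))):
  for c in cv2.findContours(h[150:215,250:460].astype(np.uint8).copy(),0,1)[0]:
    if cv2.contourArea(c)>15:
      r=cv2.minAreaRect(c);p=(r[0][0]+250,r[0][1]+150);print(n,p,r[1:],onz(f,p,.07),onz(f,p,.052))
m=((S<30)&(V>120)).astype(np.uint8)[150:220,255:305].copy()
c=max(cv2.findContours(m,0,1)[0],key=cv2.contourArea);r=cv2.minAreaRect(c);p=(r[0][0]+255,r[0][1]+150);print('plate',r,onz(f,p,.038))
"
```

```text
clock 26.28 pos [ 0.5583 -0.2151  0.1903] phi 5.91 tilt [-0.0002 -0.0001] j6 1.08 F [0.5 1.  0.9] w 0.452 ff 0.0
shift tx 85.6 ty -263.2 tz 95.3 roll -0.0
  after roll: tx 85.7 ty -263.2
blue (278.9451217651367, 179.50609970092773) ((19.546382904052734, 4.417261123657227), 83.6598129272461) [0.6112089  0.05090215 0.07      ] [0.61564231 0.05280552 0.052     ]
plate ((23.967124938964844, 28.687671661376953), (41.55986022949219, 29.207054138183594), 83.9909896850586) [0.62151622 0.05423426 0.038     ]
```

```bash
python3 -c "
from bench import workorder
print(workorder.hand_in())"
```

```text
the job is handed in; nothing more can be done
None
```

The blue plate fits: it is fully down over the three dowels, flat with its handle up, and the job was handed in at about 26 s. The red plate was never picked up or tried on; I left it in its rack slot because the camera had shown the third dowel at x = +22.

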